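# Release the cam lock and run the hub carriage home

### The arm

A 7-joint arm with a two-finger parallel gripper is mounted at the origin on the work surface. World frame = base frame: x ahead of the robot, y to its left, z up, the work surface at z = 0. Lengths are in m, angles in rad, forces in N, time in s.
With the tool pointing down it reaches from about 0.4 to 0.925 m from the base axis. Payload 5.6 kg.
Tool frame: the origin (TCP) lies on the centre line of the jaws, within the pads' length; the fingertips stand 22 mm ahead of it and the grasp point (between the pads) lies 3 mm ahead of it (ctrl.tcp_to_tips is the distance from the TCP to the fingertips, in m); y points along the fingers, z is the direction in which the jaws open and shut, and the axes are right-handed (so a half turn about y gives the same grasp; the last joint's range is limited). The gripper opens to 85 mm and grips with 20 to 120 N. Pads are 22 mm wide; open, the fingers measure 114 mm over their backs; the gripper's body (76 mm by 85 mm) begins 54 mm behind the grasp point. The pads swing forward as they close: fully open they stand 13 mm farther back than shut.
Start: joints at [-1.148, 0.468, -0.012, 1.603, 0.006, 1.071, -0.056], TCP at [0.292, 0.581, 0.227] pointing down, gripper open.
Joint ranges: [-2.53, 2.53], [-0.31, 2.02], [-1.57, 1.55], [0.28, 2.44], [-1.29, 4.43], [0.15, 1.84], [-2.92, 2.92]. Speed limits (rad/s): [2.57, 2.57, 3.14, 3.14, 3.14, 3.14, 3.14].

### API

Orientations are given as a rotation vector (axis times angle).
In Python, from plant import ctrl gives the robot as it stands.
- The arm moves only by the shell command python3 -m crank 'ROWS'. ROWS is JSON, a list of rows, each an object with "dr": the turn, a rotation vector about the tool's x, y, z in degrees, a list of three; "offset": the shift along the tool's x, y, z in m, a list of three; "hand": the closure, from 0 (fully open) to 1 (shut). A call has exactly 10 rows; each row is the pose to reach, as a shift and turn from the pose commanded when the call began, along the tool's axes at that moment; what a row does not reach only later rows make up. A row lasts 1/10 s, in which the tool goes at most 50 mm and 8.59 degrees, less where a joint would pass 70% of its speed; a pose out of reach is approached as far as the arm can. A call with a gripper value outside its range is refused whole. The fingers move at their own pace and stop on an object; the grip force is fixed at half the most. Time passes only in rows, so rows that repeat a pose let the fingers close, or fill a call up. It gives the time, the measured TCP pose, the force and the opening at its end, in the units of the state.
- ctrl.get_obs(): the state, without advancing time (a new reading comes with each control period).
- ctrl.grab_frame(name): name is "side" or "top" or "wrist"; returns (picture, depth): 400x640x3 uint8, blue, green, red; 400x640 float32, m along the optical axis (not along the pixel's ray), 0 where there is no reading.
- ctrl.get_calibration(name): a dict with "mtx" (3x3 intrinsics, pixels), "rvec" (rotation vector, rad) and "tvec" (3), from world to camera coordinates, as OpenCV has them. Camera axes: x right, y down, z forward; pixel columns grow to the right and rows downward; lengths in m; the calibration is good to about 2 mm. A picture is of the moment at which its call begins: read the wrist's pose just before it. get_calibration takes no time and is no camera call; for the wrist camera it gives the pose at the moment of the call.
- ctrl.close_job(): hands the job in, once; it reports no verdict.
The state is a dict: "time_s": time; "joint_positions": joint angles; "qd": joint speeds; "joint_efforts": joint torques, N m; "ee_pos": TCP position; "orientation": TCP orientation; "ft_force": force on the tool from outside, world axes, zero at the start; "ft_torque": the same for the moment, N m; "finger_gap": finger opening in m.
Only numpy, scipy, OpenCV 4.12 (cv2) and the standard library are available. Lean on these libraries where they do the work, as an engineer would, in place of code of your own. Each camera call takes 0.05 s, during which the arm holds its last target.

### The job

The carriage with the bicycle hub on its post is kept back by the eccentric cam of the jig. Push the cam's upright peg round with the fingertips until the cam's low point (where its rim is nearest the pivot) squarely faces the carriage, and only then push the carriage forward by its back plate until it is fully home, leaving the cam there. The hub only rides along: do not lift it off its post, and leave everything else on the bench where it stands.

Things in the scene. Friction and masses are not known exactly. Their poses are not given: they have to be found in the camera images.
- jig: Fixed jig, grey base plate 295 x 130 x 12 mm (x -127 to +168 mm). Origin on the bench surface under the carriage's path; x = the carriage's forward direction (away from the robot, turned up to 26 deg either way), z up. Guide rails at y = +-36 mm, tops 24 mm above the bench, x -122 to +33 mm. Only hub, post, back plate and peg rise above 42 mm.
- cam (a joint): Angle of the cam about its upright pivot, rad, counter-clockwise from above positive, limits +-3.6. 0 = high point towards the carriage; the low point squarely faces the carriage at +3.14 or -3.14 (either will do, turning either way). Starts between -1.1 and 1.1. Friction 0.35 N m (about 6.5 N at the peg) keeps it where it is left.
- cam_pivot (a point): Top of the cam's pivot pin, 90 mm forward of the jig's origin on its x axis, 42 mm above the bench. The cam under the lever is a steel disc of 32 mm radius, top 27 mm above the bench, its centre 12 mm from the pivot on the peg's side: its rim is 44 mm from the pivot at the high point, 20 mm at the low point.
- cam_peg (a point): Top centre of the cam's upright black peg: 16 mm diameter, 55 mm from the pivot, standing on a flat lever (16 mm wide, top 35 mm above the bench) from there to 75 mm above the bench. It lies on the cam's high-point side: nearest the carriage at cam = 0, pointing straight away from it when the low point faces the carriage.
- carriage (a joint): How far the carriage has slid forward along the jig's x, m: 0 at the start, 0.040 = fully home on a hard stop. The cam blocks it at about 0.018 with the high point towards it and clears it fully only within about 0.45 rad of the low point. Sliding friction 2.5 N; it stays where it is left.
- carriage_push (a point): Centre of the rear face of the carriage's upright back plate (faces the jig's -x, 58 mm wide, 8 mm thick, 23 to 65 mm above the bench; this point 45 mm). At the start 76.5 mm behind the jig's origin; moves with the carriage. The carriage body ahead of it is 58 mm wide, top 27 mm above the bench, its flat nose 105 mm ahead of this face.
- carriage_post (a point): Centre of the foot of the carriage's upright post (13 mm diameter, 34 mm tall), 34.5 mm ahead of the back plate's rear face and 27 mm above the bench.
- hub: Loose aluminium bicycle hub standing upright over the carriage's post: 55 mm tall, two flanges of 44 mm diameter, barrel 26 mm, bore 16 mm. Origin at the centre of its underside, z up its axis.
- spare_hub: Bystander: another such hub, standing on the bench beside the jig. Origin at the centre of its underside.
- glue_jar: Bystander: jar, 56 mm diameter, 75 mm tall, on the bench beside the jig. Origin at the centre of its underside.
- spanner: Bystander: spanner 150 mm long lying on the bench along its x. Origin at the middle of its underside.
- driver: Bystander: screwdriver 170 mm long lying on the bench along its x. Origin at the middle of its underside.
- sprocket: Bystander: flat dark steel ring, 64 mm outside diameter, 8 mm thick, on the bench. Origin at the centre of its underside.
- locknut: Bystander: brass ring nut, 24 mm diameter, 10 mm tall, lying on the jig's base plate beside the cam, about 50 mm left of the jig's x axis (top 22 mm above the bench, below the sweep of lever and peg). Origin at the centre of its underside.
- tyre_lever: Bystander: grey plastic tyre lever, 120 mm long, 9 mm thick, lying on the bench along its x. Origin at the middle of its underside.
There are look-alikes about, which are no part of the job. Leave any blue or red look-alike of the hub alone.

How it is judged:
By the outcome, as a careful person would: the job done as asked, in the order asked, and still so for the second after the job is handed in, with the robot touching nothing.
It also fails if it takes over 53 s, if anything falls off the work surface, if the arm or the gripper's body presses on something with over 40 N, if the wrist force passes 120 N, or if a joint passes its speed limit or range.

## Working session

There is one attempt and no reset: what is moved stays moved. The work goes in short steps, Python scripts to look and compute and a shell command to move; the robot and the scene stay as the last step left them, time stands still between calls to the robot, and variables do not carry over. Pictures are saved under pics/ and viewed, and the job is handed in when it is done.

```bash
ls; mkdir -p pics; python3 - <<'E'
from plant import ctrl
import cv2
o=ctrl.get_obs()
for k,v in o.items(): print(k,v)
print(ctrl.tcp_to_tips)
for n in("top","side"):
    p,d=ctrl.grab_frame(n); cv2.imwrite(f"pics/{n}0.png",p)
    c=ctrl.get_calibration(n); print(n,c)
E
```

```text
pics
time_s 0.0
joint_positions [-1.14800878  0.46839098 -0.01158777  1.60360682  0.00599135  1.07137166
 -0.05624718]
qd [ 0.00105628  0.00067576  0.00061033  0.0004237  -0.00010274  0.00146253
  0.00100181]
joint_efforts [ 1.01822181e-03 -5.32397068e+01  2.22098938e-02 -2.51307660e+01
  1.14654718e-02  7.79572700e-03 -2.16349127e-05]
ee_pos [0.29175316 0.58023079 0.22583631]
orientation [-1.54148683  0.36556223 -0.36511392]
ft_force [ 0.21777661  0.93847602 -0.06251282]
ft_torque [ 0.0192206  -0.06932348  0.01857749]
finger_gap 0.08528423697290019
0.022
top {'mtx': array([[497.56768253,   0.        , 317.057435  ],
       [  0.        , 497.56768253, 187.45088606],
       [  0.        ,   0.        ,   1.        ]]), 'rvec': array([ 2.13970367, -2.1559998 ,  0.13217   ]), 'tvec': array([0.04282949, 0.53773632, 1.03028616])}
side {'mtx': array([[391.30159531,   0.        , 316.07404669],
       [  0.        , 391.30159531, 201.63121218],
       [  0.        ,   0.        ,   1.        ]]), 'rvec': array([ 0.81783451, -2.5193444 ,  1.14161418]), 'tvec': array([0.48724296, 0.26551254, 0.60392346])}
```

View pics/top0.png

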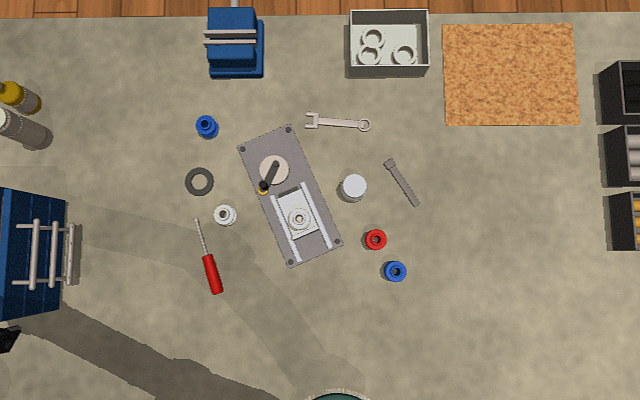

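View pics/side0.png

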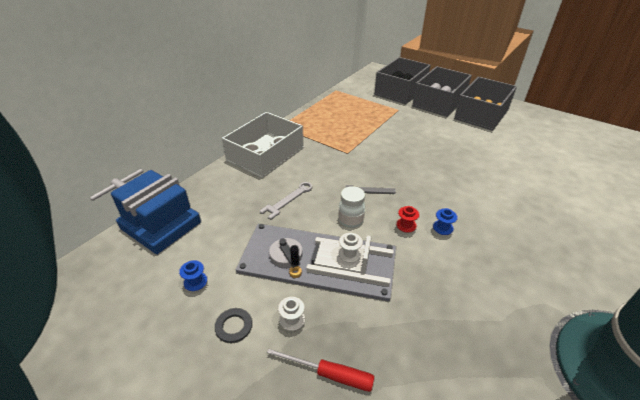

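The top view shows the jig at about (290,195) with the cam pivot near (273,168), the peg near (263,187), and the white hub on the carriage at (298,217). Hub look-alikes: spare white hub (225,215), blue (206,126), blue (395,271), red (375,240). The brass locknut is at about (262,188).

```bash
cat > h.py <<'E'
import numpy as np, cv2
from scipy.spatial.transform import Rotation as R
def cal(c): 
    return np.array(c['mtx']),R.from_rotvec(c['rvec']).as_matrix(),np.array(c['tvec'])
def ray(c,uv,z):
    K,r,t=cal(c); d=r.T@np.linalg.solve(K,[uv[0],uv[1],1]); o=-r.T@t
    return o+d*(z-o[2])/d[2]
def proj(c,P):
    K,r,t=cal(c); q=(r@np.atleast_2d(P).T).T+t; q=(K@q.T).T; return q[:,:2]/q[:,2:]
E
python3 - <<'E'
from plant import ctrl
from h import *
p=cv2.imread('pics/top0.png'); c=ctrl.get_calibration('top'); s=ctrl.get_calibration('side')
cv2.imwrite('pics/topc.png',cv2.resize(p[115:275,190:360],None,fx=4.5,fy=3.75 if 0 else 3.7,interpolation=cv2.INTER_CUBIC)[:600])
q=cv2.imread('pics/side0.png')
cv2.imwrite('pics/sidec.png',cv2.resize(q[215:305,230:405],None,fx=4.5,fy=4.5,interpolation=cv2.INTER_CUBIC))
h=cv2.cvtColor(p,cv2.COLOR_BGR2HSV)
print([ (h[y,x],p[y,x]) for x,y in((255,150),(310,180),(330,240),(300,140))])
E
```

```text
[(array([  6,  18, 141], dtype=uint8), array([131, 133, 141], dtype=uint8)), (array([ 13,  22, 140], dtype=uint8), array([128, 133, 140], dtype=uint8)), (array([  5,  10, 161], dtype=uint8), array([155, 156, 161], dtype=uint8)), (array([ 21,  54, 151], dtype=uint8), array([119, 141, 151], dtype=uint8))]
```

View pics/topc.png

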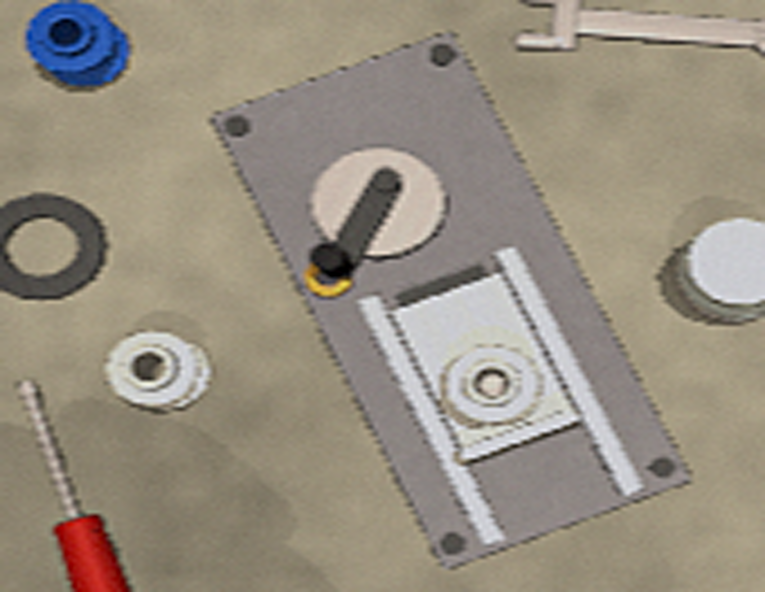

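View pics/sidec.png

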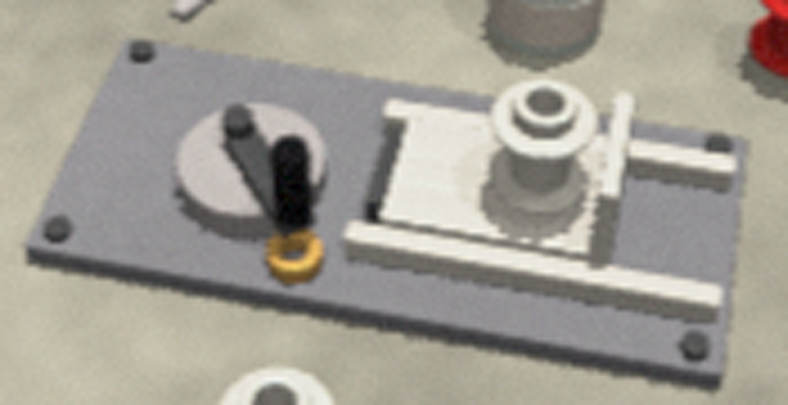

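The crops show the plate corners, the pivot pin at crop (388,180), and the black peg top at (331,258). The brass nut lies under the peg, and the white hub on the post is at (491,382), with the back plate behind it.

```bash
python3 - <<'E'
from plant import ctrl
from h import *
c=ctrl.get_calibration('top'); s=ctrl.get_calibration('side')
f=lambda u,v:(190+(u+.5)/4.5-.5,115+(v+.5)/3.7-.5)
g=lambda u,v:(230+(u+.5)/4.5-.5,215+(v+.5)/4.5-.5)
C=[ray(c,f(*k),.012)[:2] for k in((452,33),(212,120),(445,567),(690,480))]
print('plate',np.round(C,4),[np.linalg.norm(C[i]-C[(i+1)%4]) for i in range(4)])
fwd=(C[0]+C[1]-C[2]-C[3])/2; yaw=np.arctan2(fwd[1],fwd[0]); print('yaw',np.degrees(yaw), np.degrees([np.arctan2(*(C[0]-C[3])[::-1]),np.arctan2(*(C[1]-C[2])[::-1])]))
X=np.array([np.cos(yaw),np.sin(yaw)]);Y=np.array([-X[1],X[0]])
O=np.mean(C,0)-X*.0205; print('origin from plate',O)
piv=ray(c,f(388,180),.042)[:2]; print('pivot',piv,'expected',O+.09*X)
pivs=ray(s,g(237,120),.042)[:2]; print('pivot side',pivs)
peg=ray(c,f(331,258),.075)[:2]; pegs=ray(s,g(290,145),.075)[:2]
print('peg',peg,pegs,np.linalg.norm(peg-piv))
for P in(peg,pegs): 
    d=P-piv; print('cam',np.degrees(np.arctan2(d@-Y,d@-X)))
push=O-.0765*X; print('push',push)
print('plate top rear edge mid', ray(c,f(522,440),.065)[:2], O-.0765*X)
print('hub',ray(c,f(491,382),.082)[:2],'exp',O-.042*X)
for n,u,z in(('nut',(329,282),.022),('spare',(150,366),.055),('jar',(737,262),.075)):
    P=ray(c,f(*u),z)[:2]; print(n,P,((P-O)@X,(P-O)@Y))
o=ctrl.get_obs(); print(R.from_rotvec(o['orientation']).as_matrix().round(3))
E
```

```text
plate [[ 0.6856  0.0982]
 [ 0.6332  0.2167]
 [ 0.3676  0.1015]
 [ 0.4169 -0.016 ]] [np.float64(0.12952600259813038), np.float64(0.28950157389428655), np.float64(0.127439842561319), np.float64(0.2919852297939569)]
yaw 23.242328378659156 [23.03800715 23.4484025 ]
origin from plate [0.50698448 0.09200859]
pivot [0.59032455 0.12683276] expected [0.58968044 0.12752447]
pivot side [0.5878157  0.13107028]
peg [0.54019434 0.14978406] [0.54075544 0.15170685] 0.05513438296931407
cam -47.84223223276679
cam -49.89011117990636
push [0.43669291 0.0618201 ]
plate top rear edge mid [0.43858055 0.06269938] [0.43669291 0.0618201 ]
hub [0.4697633  0.07602835] exp [0.46839303 0.07543452]
nut [0.5334517  0.15695777] (np.float64(0.04994954284756656), np.float64(0.049233651006551866))
spare [0.48199359 0.23603446] (np.float64(0.03387287331109497), np.float64(0.14219924108825666))
jar [ 0.53638214 -0.03663054] (np.float64(-0.02375181144924452), np.float64(-0.12980023328123774))
[[ 0.893 -0.001  0.449]
 [-0.449 -0.002  0.893]
 [ 0.    -1.    -0.002]]
```

Measurements agree with the given sizes: the plate is 290x128 mm, the pivot is within 1 mm, and peg radius is 55.1 mm. The cam is at about -48 deg, so I'll turn it clockwise by 132 deg, with the peg loosely between the pads and the tool turning along with it.

First move: above the peg, at height.

```bash
python3 -m crank '[{"dr":[0,0,0],"offset":[0.04,0,-0.027],"hand":0.65},{"dr":[0,0,0],"offset":[0.08,0,-0.054],"hand":0.65},{"dr":[0,0,0],"offset":[0.12,0,-0.081],"hand":0.65},{"dr":[0,0,0],"offset":[0.16,0,-0.108],"hand":0.65},{"dr":[0,0,0],"offset":[0.2,0,-0.135],"hand":0.65},{"dr":[0,-2,0],"offset":[0.24,0,-0.162],"hand":0.65},{"dr":[0,-2.4,0],"offset":[0.28,0,-0.189],"hand":0.65},{"dr":[0,-2.4,0],"offset":[0.325,0,-0.216],"hand":0.65},{"dr":[0,-2.4,0],"offset":[0.37,0,-0.245],"hand":0.65},{"dr":[0,-2.4,0],"offset":[0.415,0,-0.272],"hand":0.65}]'
```

```text
time_s: 1.1
ee_pos: [0.5365, 0.1566, 0.2267]
orientation: [-1.545, 0.333, -0.332]
ft_force: [0.8, 0.7, -0.3]
finger_gap: 0.0297
```

```bash
python3 -m crank '[{"dr":[0,0,0],"offset":[0,0.02,0],"hand":0.65},{"dr":[0,0,0],"offset":[0,0.04,0],"hand":0.65},{"dr":[0,0,0],"offset":[0,0.06,0],"hand":0.65},{"dr":[0,0,0],"offset":[0,0.08,0],"hand":0.65},{"dr":[0,0,0],"offset":[0,0.09,0],"hand":0.65},{"dr":[0,0,0],"offset":[0,0.095,0],"hand":0.65},{"dr":[0,0,0],"offset":[0,0.095,0],"hand":0.65},{"dr":[0,0,0],"offset":[0,0.095,0],"hand":0.65},{"dr":[0,0,0],"offset":[0,0.095,0],"hand":0.65},{"dr":[0,0,0],"offset":[0,0.095,0],"hand":0.65}]'
python3 - <<'E'
from plant import ctrl
from h import *
o=ctrl.get_obs();M=R.from_rotvec(o['orientation']).as_matrix();print(o['ee_pos'],M.round(3),np.degrees(np.arctan2(M[1,2],M[0,2])))
ims={}
cw=ctrl.get_calibration('wrist')
for n in('wrist','side'):
    p,d=ctrl.grab_frame(n); ims[n]=p
# draw peg top est and tips
P=[0.5404,0.1505,.075]
for n,c in(('wrist',cw),('side',ctrl.get_calibration('side'))):
    u=proj(c,P)[0];t=proj(c,np.array(o['ee_pos'])+M[:,1]*.022)[0]; print(n,u,t)
cv2.imwrite('pics/w1.png',ims['wrist']); cv2.imwrite('pics/s1.png',cv2.resize(ims['side'][150:310,200:410],None,fx=3.7,fy=3.7,interpolation=cv2.INTER_CUBIC))
E
```

```text
time_s: 2.1
ee_pos: [0.5365, 0.1587, 0.1325]
orientation: [-1.544, 0.332, -0.333]
ft_force: [-0.6, 0.0, 0.6]
finger_gap: 0.0298
[0.53646087 0.15867653 0.13252068] [[ 0.911  0.001  0.411]
 [-0.411  0.001  0.911]
 [ 0.001 -1.     0.001]] 65.70918964807879
wrist [312.23646097 226.47975636] [320.90498116 237.96971561]
side [294.62904068 246.51397703] [292.67724582 236.39665256]
```

View pics/w1.png

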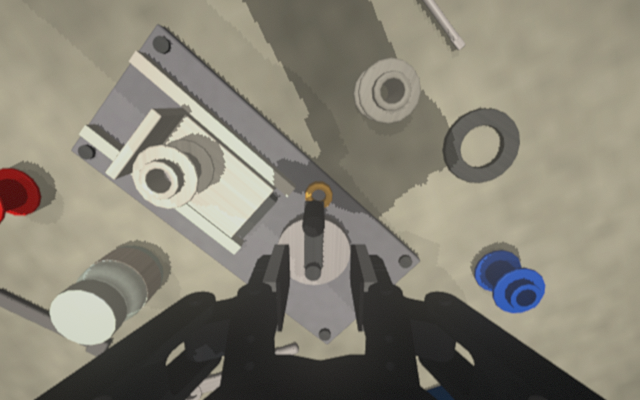

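View pics/s1.png

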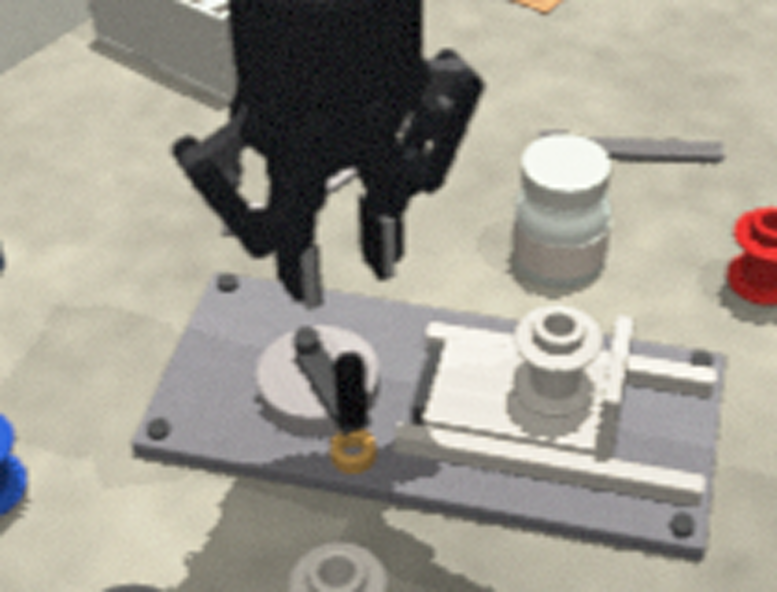

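The wrist view shows the peg at (313,215) between the fingers (columns 275 to 362). The side view shows the tips above the plate, a little higher than nominal. I'll check both with depth.

```bash
python3 - <<'E'
from plant import ctrl
from h import *
o=ctrl.get_obs();M=R.from_rotvec(o['orientation']).as_matrix();T=np.array(o['ee_pos'])
cw=ctrl.get_calibration('wrist'); _,dw=ctrl.grab_frame('wrist')
cs=ctrl.get_calibration('side'); _,ds=ctrl.grab_frame('side')
def cloud(c,d):
    K,r,t=cal(c); v,u=np.nonzero(d>0); z=d[v,u]; q=np.c_[(u-K[0,2])/K[0,0]*z,(v-K[1,2])/K[1,1]*z,z]
    return (q-t)@r,u,v
for n,c,d in(('w',cw,dw),('s',cs,ds)):
    P,u,v=cloud(c,d)
    m=(np.hypot(P[:,0]-.540,P[:,1]-.150)<.025)&(P[:,2]>.045)&(P[:,2]<.09)
    print(n,'peg n',m.sum(),P[m].mean(0),P[m].max(0),P[m].min(0),'top',np.median(P[m&(P[:,2]>.072)],0))
    L=(P-T)@M
    m=(np.abs(L[:,0])<.02)&(abs(L[:,2])<.06)&(L[:,1]>-.02)&(L[:,1]<.03)
    print(n,'fingers',m.sum(),L[m].min(0),L[m].max(0)); 
    for sgn in(1,-1):
        k=m&(sgn*L[:,2]>0); 
        if k.sum(): print('  ',sgn,np.percentile(L[k],[2,50,98],axis=0).round(4).tolist())
E
```

```text
w peg n 642 [0.53777744 0.15234545 0.0693024 ] [0.54747277 0.15905743 0.07704807] [0.53178451 0.14367155 0.04532471] top [0.53957522 0.15151647 0.07546199]
w fingers 734 [-0.01153808 -0.01998818 -0.02909427] [ 0.01125313 -0.00527563  0.02756776]
   1 [[-0.0113, -0.0198, 0.0141], [-0.0072, -0.015, 0.0161], [0.0088, -0.0065, 0.0269]]
   -1 [[-0.0114, -0.0198, -0.0285], [-0.0072, -0.015, -0.0179], [0.0091, -0.0069, -0.0156]]
s peg n 135 [0.53703738 0.15517474 0.06419565] [0.54638245 0.16087516 0.07590346] [0.5311392  0.1441238  0.04524572] top [0.53895475 0.15332018 0.07406297]
s fingers 122 [-0.01290517 -0.01998644 -0.02912648] [ 0.00911751 -0.00271592  0.02873012]
   1 [[-0.0128, -0.0199, 0.0149], [-0.0093, -0.0156, 0.0213], [0.004, -0.0048, 0.0284]]
   -1 [[-0.0128, -0.0197, -0.0282], [-0.0076, -0.0141, -0.0159], [0.0086, -0.0045, -0.0145]]
```

```bash
python3 - <<'E'
from plant import ctrl
from h import *
o=ctrl.get_obs();M=R.from_rotvec(o['orientation']).as_matrix();T=np.array(o['ee_pos'])
cs=ctrl.get_calibration('side'); p,ds=ctrl.grab_frame('side')
K,r,t=cal(cs)
for e,lab in((.0,'tcp'),(.022,'tips')):
    for w in(-.015,.015): print(lab,w,proj(cs,T+M[:,1]*e+M[:,2]*w)[0].round(1))
q=cv2.resize(p[190:260,260:330],None,fx=8,fy=8,interpolation=cv2.INTER_NEAREST)
for e in(0,.022):
    for w in(-.015,.015):
        u=(proj(cs,T+M[:,1]*e+M[:,2]*w)[0]-[260,190]+.5)*8; cv2.circle(q,tuple(int(k) for k in u),4,(0,0,255) if e else (0,255,0),-1)
cv2.imwrite('pics/s2.png',q)
print((ds[225:236,276:296]*1000).astype(int))
E
```

```text
tcp -0.015 [300.2 224.4]
tcp 0.015 [284.3 230.7]
tips -0.015 [300.6 233.5]
tips 0.015 [285.  239.8]
[[635 631 624 627 625 626 631 626 626 628 627 853 850 850 850 850 852 852
  853 851]
 [637 638 625 628 629 630 631 626 627 629 629 849 847 849 848 849 846 847
  850 849]
 [831 635 628 630 629 630 629 627 628 630 629 631 843 846 847 844 845 847
  846 845]
 [827 827 630 630 630 632 635 631 630 631 630 633 823 826 844 844 844 842
  844 845]
 [823 822 632 629 632 632 635 631 631 633 635 635 826 824 820 824 826 827
  824 827]
 [821 820 822 633 634 634 636 634 633 633 637 635 825 821 824 821 820 821
  823 822]
 [819 818 821 820 633 635 643 636 633 635 636 638 820 818 820 820 816 820
  819 820]
 [817 818 818 817 819 819 644 638 635 636 639 639 819 819 817 818 818 818
  818 819]
 [818 816 814 815 813 815 814 640 635 814 816 816 818 814 815 813 816 817
  815 819]
 [816 812 814 814 812 813 813 812 816 814 812 814 812 814 813 813 815 813
  816 813]
 [810 812 810 812 810 813 811 811 811 810 812 810 810 811 810 810 812 813
  812 808]]
```

View pics/s2.png

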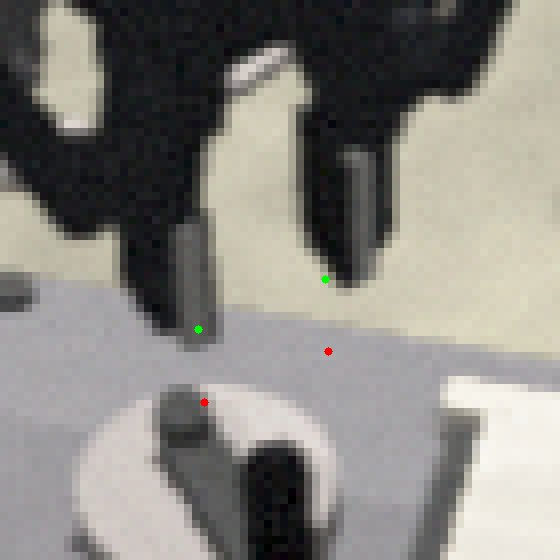

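Both cameras put the fingertips about level with the TCP at this opening, not 22 mm ahead, while the side-to-side centring agrees. I'll correct x/z and descend in stages by sight.

```bash
python3 -m crank '[{"dr":[0,0,0],"offset":[0.003,0,-0.003],"hand":0.65},{"dr":[0,0,0],"offset":[0.006,0,-0.0055],"hand":0.65},{"dr":[0,0,0],"offset":[0.006,0.01,-0.0055],"hand":0.65},{"dr":[0,0,0],"offset":[0.006,0.02,-0.0055],"hand":0.65},{"dr":[0,0,0],"offset":[0.006,0.03,-0.0055],"hand":0.65},{"dr":[0,0,0],"offset":[0.006,0.04,-0.0055],"hand":0.65},{"dr":[0,0,0],"offset":[0.006,0.052,-0.0055],"hand":0.65},{"dr":[0,0,0],"offset":[0.006,0.052,-0.0055],"hand":0.65},{"dr":[0,0,0],"offset":[0.006,0.052,-0.0055],"hand":0.65},{"dr":[0,0,0],"offset":[0.006,0.052,-0.0055],"hand":0.65}]'
cat > look.py <<'E'
import sys
from plant import ctrl
from h import *
tag=sys.argv[1]
o=ctrl.get_obs();M=R.from_rotvec(o['orientation']).as_matrix();T=np.array(o['ee_pos'])
print(o['time_s'],T.round(4),'zang',np.degrees(np.arctan2(M[1,2],M[0,2])).round(2),'F',np.round(o['ft_force'],1))
cw=ctrl.get_calibration('wrist'); w,dw=ctrl.grab_frame('wrist')
s,ds=ctrl.grab_frame('side')
a=cv2.resize(s[150:310,200:420],None,fx=3.5,fy=3.5,interpolation=cv2.INTER_CUBIC)
cv2.imwrite(f'pics/{tag}s.png',a); cv2.imwrite(f'pics/{tag}w.png',w)
E
python3 look.py a
```

```text
time_s: 3.35
ee_pos: [0.5396, 0.1511, 0.0801]
orientation: [-1.545, 0.332, -0.333]
ft_force: [-0.2, 0.9, -0.8]
finger_gap: 0.0298
3.35 [0.5396 0.1511 0.0801] zang 65.71 F [-0.2  0.9 -0.8]
```

View pics/as.png

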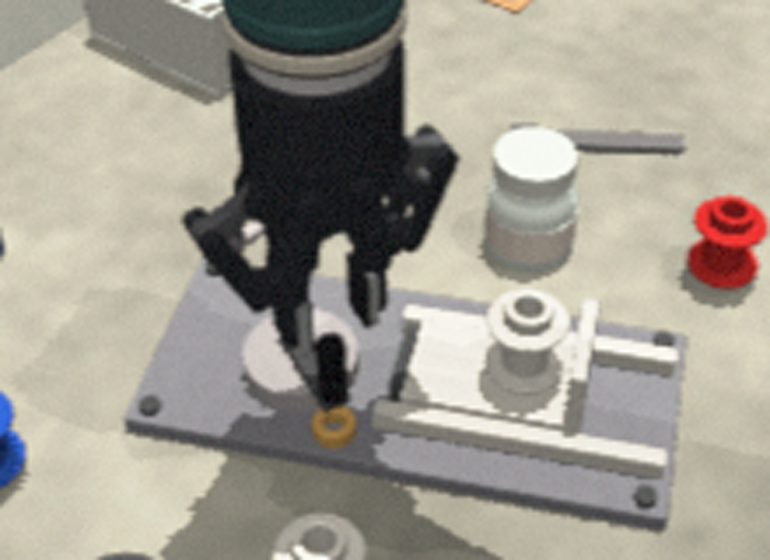

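View pics/aw.png

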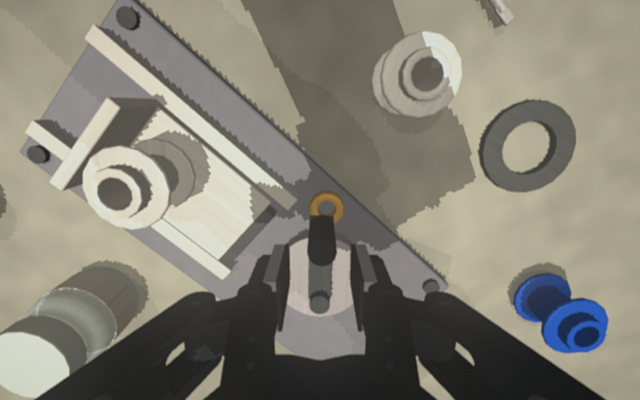

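The tips are now just at the peg-top level, with the peg centred between the fingers (wrist: peg at column 322, fingers at 275 and 365). I'll descend further.

```bash
python3 -m crank '[{"dr":[0,0,0],"offset":[0,0.004,0],"hand":0.65},{"dr":[0,0,0],"offset":[0,0.008,0],"hand":0.65},{"dr":[0,0,0],"offset":[0,0.012,0],"hand":0.65},{"dr":[0,0,0],"offset":[0,0.016,0],"hand":0.65},{"dr":[0,0,0],"offset":[0,0.02,0],"hand":0.65},{"dr":[0,0,0],"offset":[0,0.024,0],"hand":0.65},{"dr":[0,0,0],"offset":[0,0.024,0],"hand":0.65},{"dr":[0,0,0],"offset":[0,0.024,0],"hand":0.65},{"dr":[0,0,0],"offset":[0,0.024,0],"hand":0.65},{"dr":[0,0,0],"offset":[0,0.024,0],"hand":0.65}]'
python3 look.py b
python3 - <<'E'
from plant import ctrl
from h import *
o=ctrl.get_obs();M=R.from_rotvec(o['orientation']).as_matrix();T=np.array(o['ee_pos'])
for n in('side','top'):
    c=ctrl.get_calibration(n); _,d=ctrl.grab_frame(n)
    K,r,t=cal(c); v,u=np.nonzero(d>0); z=d[v,u]; q=np.c_[(u-K[0,2])/K[0,0]*z,(v-K[1,2])/K[1,1]*z,z]
    P=(q-t)@r; L=(P-T)@M
    m=(abs(L[:,0])<.012)&(abs(L[:,2])<.03)&(abs(L[:,2])>.012)&(L[:,1]>-.05)&(L[:,1]<.03)&(P[:,2]>.04)
    for sg in(1,-1):
        k=m&(sg*L[:,2]>0)
        if k.sum(): print(n,sg,k.sum(),np.percentile(P[k,2],[0,2,5,50]).round(4))
E
```

```text
time_s: 4.45
ee_pos: [0.5394, 0.1511, 0.056]
orientation: [-1.545, 0.332, -0.333]
ft_force: [-0.6, -0.2, -0.5]
finger_gap: 0.03
4.45 [0.5394 0.1511 0.056 ] zang 65.71 F [-0.6 -0.2 -0.5]
side 1 112 [0.0612 0.0635 0.0664 0.0824]
side -1 157 [0.0589 0.0623 0.0648 0.0846]
top -1 3 [0.0752 0.0754 0.0757 0.0803]
```

View pics/bs.png

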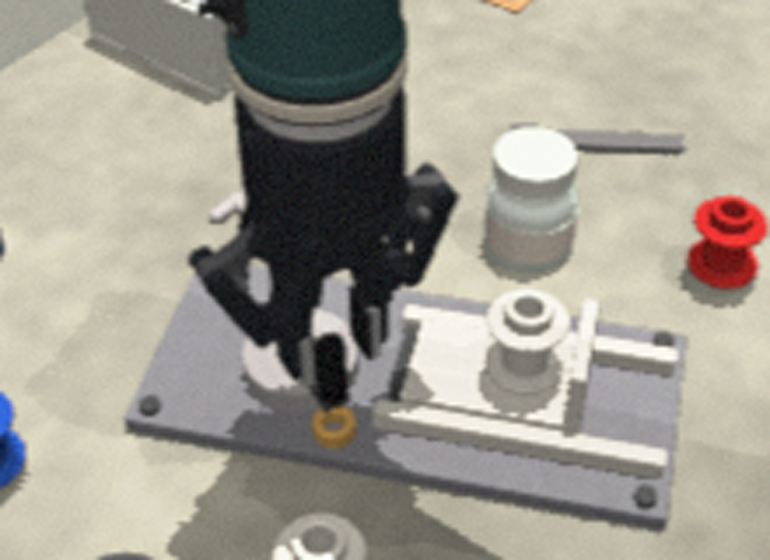

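By depth the tips are at z=0.060 around the peg, with no contact force. Next I'll lower 13 mm, narrow the gap to about 19 mm, and start the clockwise arc (radius 56 mm).

```bash
python3 -m crank '[{"dr":[0,0,0],"offset":[0,0.004,0],"hand":0.7},{"dr":[0,0,0],"offset":[0,0.009,0],"hand":0.77},{"dr":[0,0,0],"offset":[0,0.013,0],"hand":0.77},{"dr":[0,0,0],"offset":[0,0.013,0],"hand":0.77},{"dr":[0,5,0],"offset":[0.0002,0.013,0.0049],"hand":0.77},{"dr":[0,10,0],"offset":[0.0009,0.013,0.0097],"hand":0.77},{"dr":[0,15,0],"offset":[0.0019,0.013,0.0145],"hand":0.77},{"dr":[0,20,0],"offset":[0.0034,0.013,0.0192],"hand":0.77},{"dr":[0,25,0],"offset":[0.0052,0.013,0.0237],"hand":0.77},{"dr":[0,30,0],"offset":[0.0075,0.013,0.028],"hand":0.77}]'
python3 look.py c
```

```text
time_s: 5.65
ee_pos: [0.5555, 0.1714, 0.0422]
orientation: [-1.445, 0.746, -0.74]
ft_force: [-5.1, -4.4, 3.7]
finger_gap: 0.0194
5.65 [0.5555 0.1714 0.0422] zang 35.45 F [-5.1 -4.4  3.7]
```

View pics/cs.png

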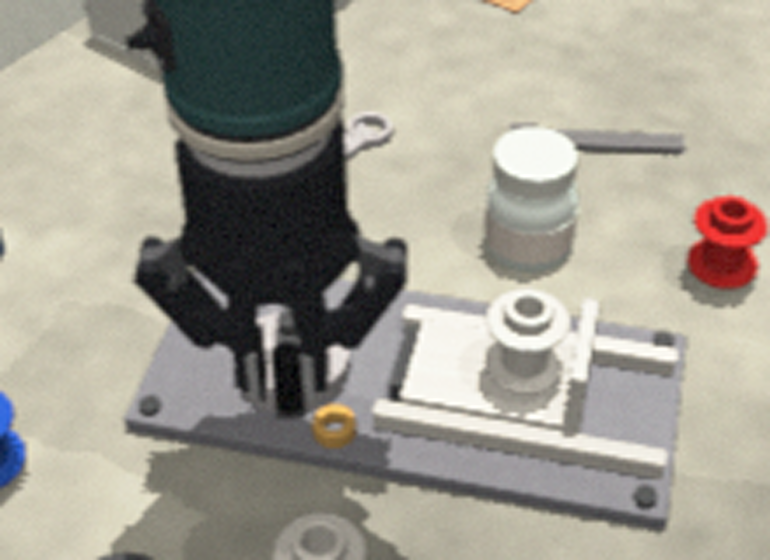

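View pics/cw.png

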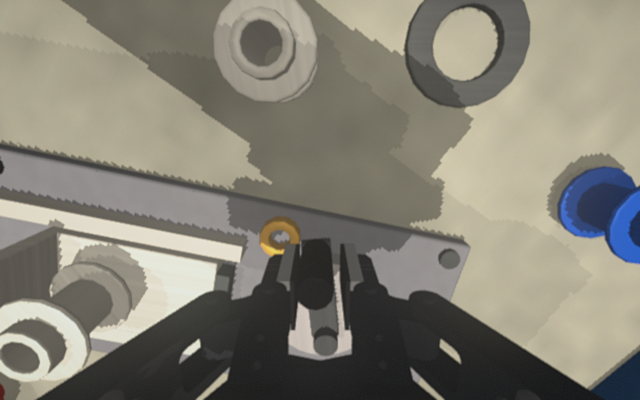

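The peg is following: it sits between the pads at wrist (315,265), with about 7 N of contact force, and the nut is untouched. I'll continue another 60 deg.

```bash
python3 -m crank '[{"dr":[0,6,0],"offset":[0.0003,0,0.0059],"hand":0.77},{"dr":[0,12,0],"offset":[0.0012,0,0.0116],"hand":0.77},{"dr":[0,18,0],"offset":[0.0027,0,0.0173],"hand":0.77},{"dr":[0,24,0],"offset":[0.0048,0,0.0228],"hand":0.77},{"dr":[0,30,0],"offset":[0.0075,0,0.028],"hand":0.77},{"dr":[0,36,0],"offset":[0.0107,0,0.0329],"hand":0.77},{"dr":[0,42,0],"offset":[0.0144,0,0.0375],"hand":0.77},{"dr":[0,48,0],"offset":[0.0185,0,0.0416],"hand":0.77},{"dr":[0,54,0],"offset":[0.0231,0,0.0453],"hand":0.77},{"dr":[0,60,0],"offset":[0.028,0,0.0485],"hand":0.77}]'
python3 look.py d
```

```text
time_s: 6.75
ee_pos: [0.6107, 0.1798, 0.0422]
orientation: [-0.981, 1.521, -1.514]
ft_force: [-6.5, -0.1, 3.1]
finger_gap: 0.0199
6.75 [0.6107 0.1798 0.0422] zang -24.47 F [-6.5 -0.1  3.1]
```

View pics/dw.png

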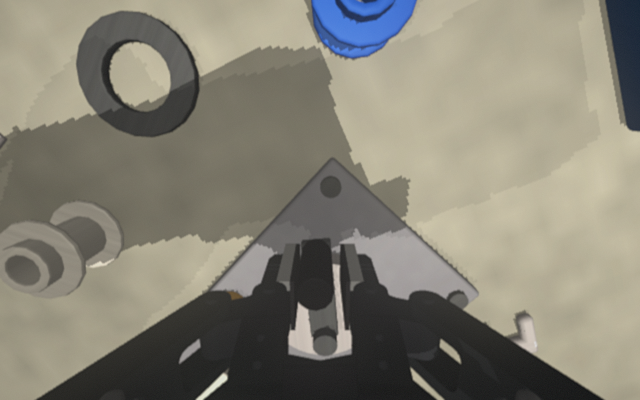

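```bash
python3 -m crank '[{"dr":[0,6,0],"offset":[0.0003,0,0.0059],"hand":0.77},{"dr":[0,12,0],"offset":[0.0012,0,0.0116],"hand":0.77},{"dr":[0,18,0],"offset":[0.0027,0,0.0173],"hand":0.77},{"dr":[0,24,0],"offset":[0.0048,0,0.0228],"hand":0.77},{"dr":[0,30,0],"offset":[0.0075,0,0.028],"hand":0.77},{"dr":[0,36,0],"offset":[0.0107,0,0.0329],"hand":0.77},{"dr":[0,40,0],"offset":[0.0131,0,0.036],"hand":0.77},{"dr":[0,44,0],"offset":[0.0157,0,0.0389],"hand":0.77},{"dr":[0,45,0],"offset":[0.0164,0,0.0396],"hand":0.77},{"dr":[0,45,0],"offset":[0.0164,0,0.0396],"hand":0.77}]'
python3 look.py e
cat > meas.py <<'E'
import sys
from plant import ctrl
from h import *
p,d=ctrl.grab_frame('top'); cv2.imwrite(f'pics/{sys.argv[1]}.png',cv2.resize(p[110:290,180:370],None,fx=4,fy=4,interpolation=cv2.INTER_CUBIC)[:600]); 
np.save('top.npy',d)
E
python3 meas.py et
```

```text
time_s: 7.85
ee_pos: [0.6413, 0.1505, 0.0422]
orientation: [-0.375, 2.027, -2.02]
ft_force: [-3.6, 3.5, 1.2]
finger_gap: 0.0196
7.85 [0.6413 0.1505 0.0422] zang -69.14 F [-3.6  3.5  1.2]
```

View pics/es.png

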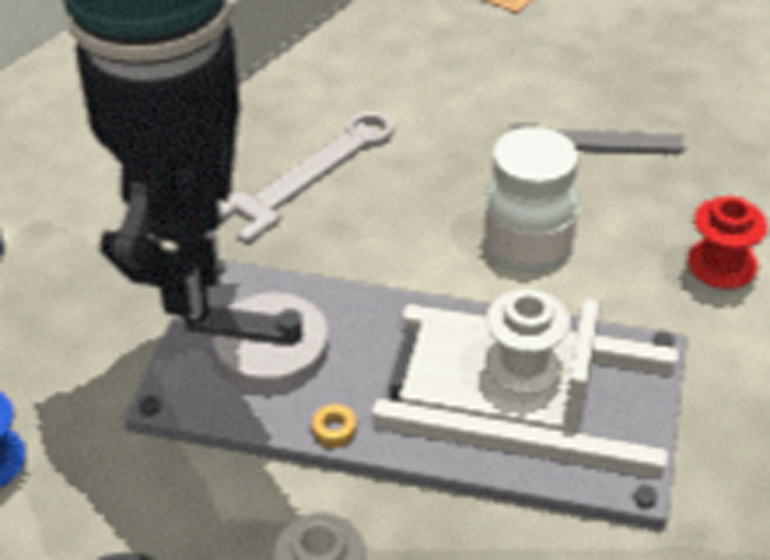

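View pics/ew.png

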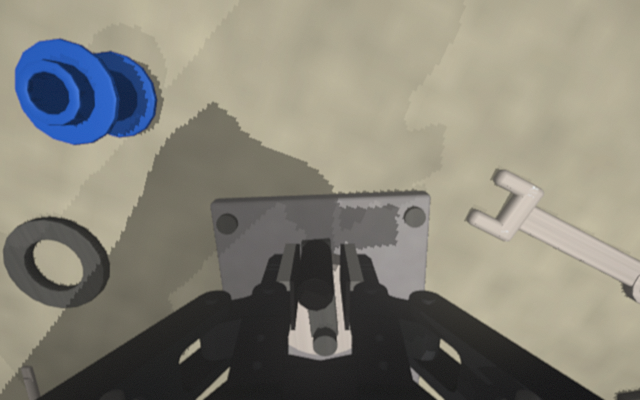

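TCP is at bearing 24.4 deg against the wanted 23.2, with the peg about 2 deg behind it. So I'll push 3 mm further, then open slightly, lift clear and check.

```bash
python3 -m crank '[{"dr":[0,0,0],"offset":[0,0,0.0015],"hand":0.77},{"dr":[0,0,0],"offset":[0,0,0.003],"hand":0.77},{"dr":[0,0,0],"offset":[0,0,0.003],"hand":0.77},{"dr":[0,0,0],"offset":[0,0,0.003],"hand":0.77},{"dr":[0,0,0],"offset":[0,0,0.003],"hand":0.65},{"dr":[0,0,0],"offset":[0,0,0.003],"hand":0.65},{"dr":[0,0,0],"offset":[0,-0.02,0.003],"hand":0.65},{"dr":[0,0,0],"offset":[0,-0.04,0.003],"hand":0.65},{"dr":[0,0,0],"offset":[0,-0.06,0.003],"hand":0.65},{"dr":[0,0,0],"offset":[0,-0.08,0.003],"hand":0.65}]'
python3 look.py f
```

```text
time_s: 9.0
ee_pos: [0.6445, 0.1447, 0.1258]
orientation: [-0.367, 2.024, -2.024]
ft_force: [0.8, 0.6, 0.4]
finger_gap: 0.0298
9.0 [0.6445 0.1447 0.1258] zang -69.32 F [0.8 0.6 0.4]
```

View pics/fs.png

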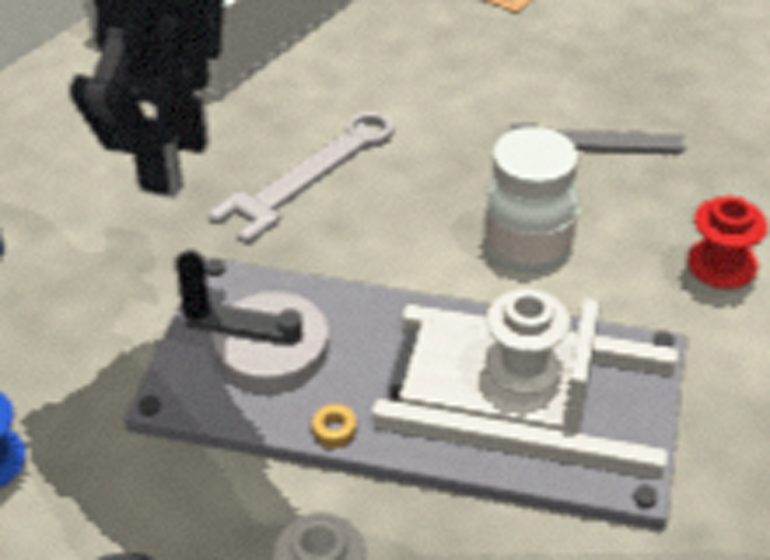

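View pics/fw.png

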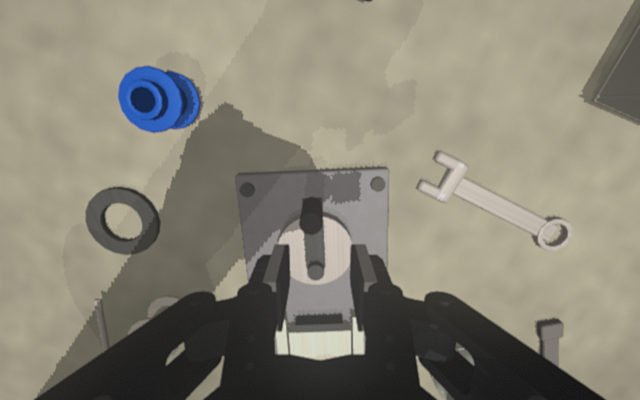

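```bash
python3 - <<'E'
from plant import ctrl
from h import *
c=ctrl.get_calibration('wrist'); w,d=ctrl.grab_frame('wrist')
s=ctrl.get_calibration('side'); sp,sd=ctrl.grab_frame('side')
K,r,t=cal(c); v,u=np.nonzero(d>0); z=d[v,u]; P=(np.c_[(u-K[0,2])/K[0,0]*z,(v-K[1,2])/K[1,1]*z,z]-t)@r
m=(P[:,2]>.071)&(P[:,2]<.08)&(abs(u-312)<25)&(v<245)&(v>180)
print('pegtop',m.sum(),np.median(P[m],0),u[m].mean(),v[m].mean())
pin=ray(c,(316,270),.042); print('pin',pin)
B=[ray(c,k,.014)[:2] for k in((247,190),(377,183))]; e=B[1]-B[0]; print('bolt line perp deg',np.degrees(np.arctan2(e[1],e[0]))+90)
g=lambda u,v:(200+(u+.5)/3.5-.5,150+(v+.5)/3.5-.5)
pegs=ray(s,g(190,259),.075);pins=ray(s,g(288,318),.042); print('side',pegs,pins)
peg=np.median(P[m],0)[:2]
for a,b in((peg,pin[:2]),(peg,np.array([.590,.1272])),(pegs[:2],pins[:2])): print(np.linalg.norm(a-b),np.degrees(np.arctan2(*(a-b)[::-1])))
E
```

```text
pegtop 433 [0.64188913 0.14919077 0.07553832] 310.02078521939956 223.7782909930716
pin [0.59341957 0.12713379 0.042     ]
bolt line perp deg 23.889535045953266
side [0.63967348 0.1501204  0.075     ] [0.58967758 0.12988669 0.042     ]
0.053252309066585596 24.46878714922613
0.056356683047400415 22.967372596372265
0.05393507743138075 22.03354499902372
```

The cam's peg bearing measures 23.0, 22.0 and 24.5 deg by three estimates, against the jig axis at 23.2 to 23.9. So the low point faces the carriage to within about 1 deg. Next I'll move high over the carriage to behind the back plate, with the fingers shut.

```bash
python3 -m crank '[{"dr":[0,0,0],"offset":[0,-0.03,0],"hand":0.65},{"dr":[0,0,0],"offset":[0.03,-0.04,0.001],"hand":1},{"dr":[0,-1,0],"offset":[0.06,-0.04,0.002],"hand":1},{"dr":[0,-2.5,0],"offset":[0.09,-0.04,0.003],"hand":1},{"dr":[0,-2.5,0],"offset":[0.12,-0.04,0.004],"hand":1},{"dr":[0,-2.5,0],"offset":[0.15,-0.04,0.005],"hand":1},{"dr":[0,-2.5,0],"offset":[0.18,-0.04,0.005],"hand":1},{"dr":[0,-2.5,0],"offset":[0.21,-0.04,0.005],"hand":1},{"dr":[0,-2.5,0],"offset":[0.235,-0.04,0.005],"hand":1},{"dr":[0,-2.5,0],"offset":[0.249,-0.04,0.005],"hand":1}]'
python3 -m crank '[{"dr":[0,0,0],"offset":[0,0,0],"hand":1},{"dr":[0,0,0],"offset":[0,0.01,0],"hand":1},{"dr":[0,0,0],"offset":[0,0.02,0],"hand":1},{"dr":[0,0,0],"offset":[0,0.02,0],"hand":1},{"dr":[0,0,0],"offset":[0,0.02,0],"hand":1},{"dr":[0,0,0],"offset":[0,0.02,0],"hand":1},{"dr":[0,0,0],"offset":[0,0.02,0],"hand":1},{"dr":[0,0,0],"offset":[0,0.02,0],"hand":1},{"dr":[0,0,0],"offset":[0,0.02,0],"hand":1},{"dr":[0,0,0],"offset":[0,0.02,0],"hand":1}]'
python3 look.py g; python3 meas.py gt
```

```text
time_s: 10.2
ee_pos: [0.4099, 0.0516, 0.162]
orientation: [-0.413, 2.001, -1.999]
ft_force: [0.3, 1.3, -0.4]
finger_gap: -0.0002
time_s: 11.2
ee_pos: [0.4126, 0.0523, 0.1429]
orientation: [-0.41, 1.999, -1.998]
ft_force: [-0.8, -0.2, 1.0]
finger_gap: -0.0003
11.2 [0.4126 0.0523 0.1429] zang -66.79 F [-0.8 -0.2  1. ]
```

View pics/gs.png

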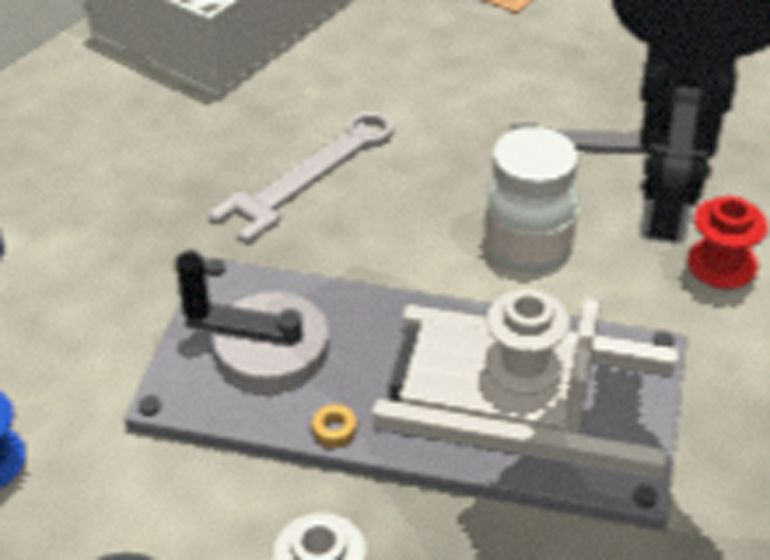

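View pics/gt.png

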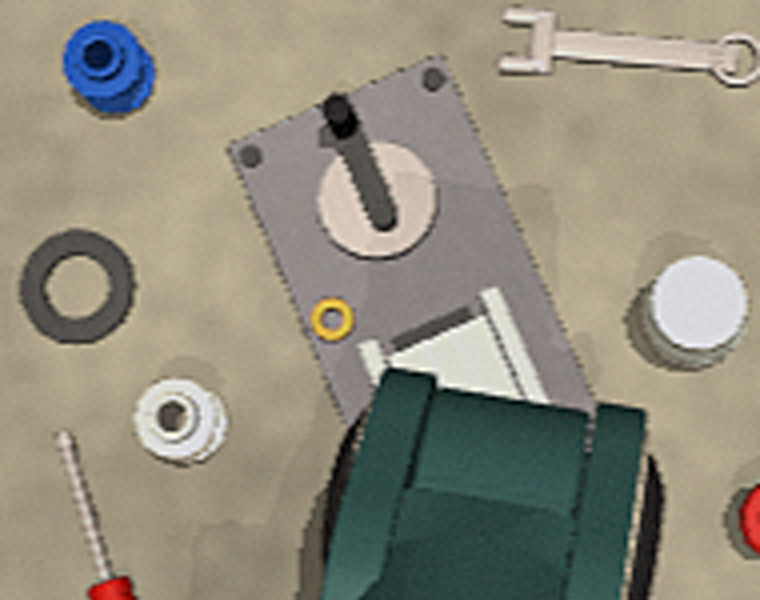

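The top view is clear now: peg top at crop (338,106), pin at (384,218), cam disc centred on the lever side. I'll measure the angle there and check the shut tips' height.

```bash
python3 - <<'E'
from plant import ctrl
from h import *
c=ctrl.get_calibration('top'); f=lambda u,v:(180+(u+.5)/4-.5,110+(v+.5)/4-.5)
peg=ray(c,f(338,106),.075)[:2]; pin=ray(c,f(384,218),.042)[:2]
print(peg,pin,np.linalg.norm(peg-pin),np.degrees(np.arctan2(*(peg-pin)[::-1])))
cc=ray(c,f(378,200),.027)[:2]; print('disc',cc)
A=ray(c,f(440,58),.012)[:2];B=ray(c,f(595,405),.012)[:2]; print('edge yaw',np.degrees(np.arctan2(*(A-B)[::-1])))
o=ctrl.get_obs();M=R.from_rotvec(o['orientation']).as_matrix();T=np.array(o['ee_pos'])
for n in('side','wrist'):
    c=ctrl.get_calibration(n);_,d=ctrl.grab_frame(n)
    K,r,t=cal(c); v,u=np.nonzero(d>0); z=d[v,u]; P=(np.c_[(u-K[0,2])/K[0,0]*z,(v-K[1,2])/K[1,1]*z,z]-t)@r
    L=(P-T)@M; m=(abs(L[:,0])<.03)&(abs(L[:,2])<.03)&(L[:,1]>-.03)&(L[:,1]<.05)
    print(n,m.sum(),np.percentile(L[m],[1,50,99],axis=0).round(4).tolist())
    if n=='side':
        m=(np.hypot(L[:,0],L[:,2])<.06)&(L[:,1]>-.12)&(L[:,1]<-.02)
        for y in np.arange(-.12,-.02,.01):
            k=m&(abs(L[:,1]-y)<.005); print(round(y,3),k.sum(),L[k].min(0).round(3) if k.sum() else '',L[k].max(0).round(3) if k.sum() else '')
E
```

```text
[0.64225114 0.14853864] [0.58849485 0.12727278] 0.057809825928952244 21.58362571159369
disc [0.60122195 0.13199633]
edge yaw 23.46331792975806
side 133 [[-0.0101, -0.0293, -0.016], [0.0005, -0.0188, -0.0114], [0.0113, -0.0043, -0.0061]]
-0.12 53 [-0.01  -0.12  -0.043] [ 0.011 -0.115 -0.035]
-0.11 181 [-0.019 -0.115 -0.047] [ 0.02  -0.105  0.006]
-0.1 186 [-0.019 -0.105 -0.06 ] [ 0.02  -0.095  0.008]
-0.09 85 [-0.017 -0.095 -0.06 ] [ 0.018 -0.085 -0.01 ]
-0.08 88 [-0.016 -0.085 -0.058] [ 0.018 -0.075  0.009]
-0.07 76 [-0.016 -0.075 -0.05 ] [ 0.018 -0.065 -0.013]
-0.06 17 [-0.013 -0.064 -0.042] [ 0.012 -0.055 -0.025]
-0.05 23 [-0.012 -0.055 -0.033] [ 0.013 -0.048 -0.011]
-0.04 3 [-0.006 -0.036 -0.015] [ 0.006 -0.035 -0.015]
-0.03 55 [-0.01  -0.035 -0.016] [ 0.011 -0.025 -0.007]
wrist 1203 [[-0.0114, -0.0299, -0.0126], [-0.0104, -0.0213, 0.0005], [-0.0062, -0.0084, 0.014]]
```

Top gives 21.6 deg, so the combined estimate stays within about 1.5 deg of square. Shut fingers are ±11 mm along the push and the tips are at TCP height. TCP is at jig x=-102 mm, y=+1 mm. Descending behind the back plate.

```bash
python3 -m crank '[{"dr":[0,0,0],"offset":[0,0.02,0],"hand":1},{"dr":[0,0,0],"offset":[0,0.04,0],"hand":1},{"dr":[0,0,0],"offset":[0,0.055,0],"hand":1},{"dr":[0,0,0],"offset":[0,0.07,0],"hand":1},{"dr":[0,0,0],"offset":[0,0.08,0],"hand":1},{"dr":[0,0,0],"offset":[0,0.09,0],"hand":1},{"dr":[0,0,0],"offset":[0,0.096,0],"hand":1},{"dr":[0,0,0],"offset":[0,0.101,0],"hand":1},{"dr":[0,0,0],"offset":[0,0.101,0],"hand":1},{"dr":[0,0,0],"offset":[0,0.101,0],"hand":1}]'
python3 look.py i
```

```text
time_s: 12.45
ee_pos: [0.4128, 0.0522, 0.042]
orientation: [-0.41, 1.999, -1.999]
ft_force: [0.8, -0.0, 0.3]
finger_gap: 0.0004
12.45 [0.4128 0.0522 0.042 ] zang -66.8 F [ 0.8 -0.   0.3]
```

View pics/is.png

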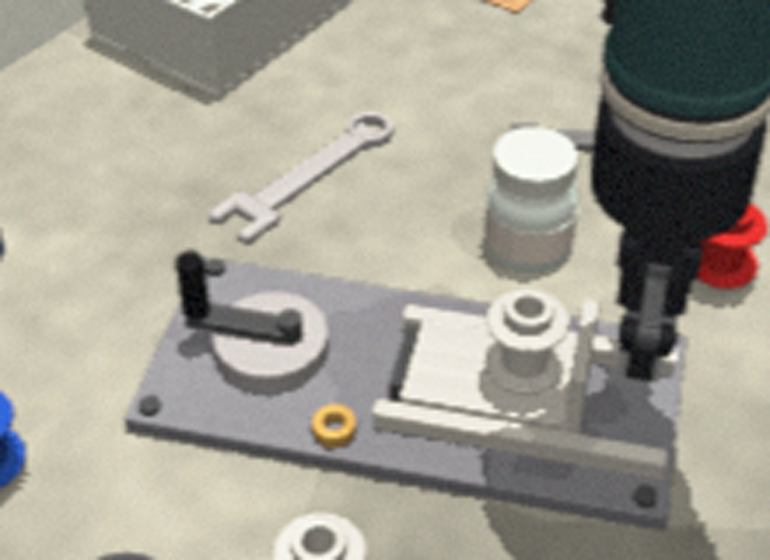

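View pics/iw.png

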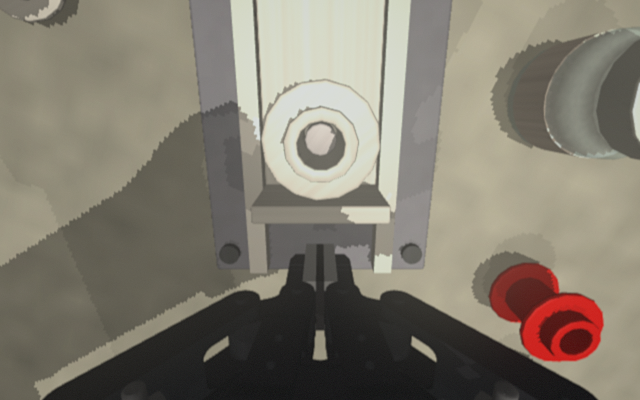

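The fingers stand centred behind the back plate, body well above the hub. Now I'll push forward (tool -x) gently.

```bash
python3 -m crank '[{"dr":[0,0,0],"offset":[-0.004,0,0],"hand":1},{"dr":[0,0,0],"offset":[-0.008,0,0],"hand":1},{"dr":[0,0,0],"offset":[-0.011,0,0],"hand":1},{"dr":[0,0,0],"offset":[-0.014,0,0],"hand":1},{"dr":[0,0,0],"offset":[-0.017,0,0],"hand":1},{"dr":[0,0,0],"offset":[-0.02,0,0],"hand":1},{"dr":[0,0,0],"offset":[-0.023,0,0],"hand":1},{"dr":[0,0,0],"offset":[-0.026,0,0],"hand":1},{"dr":[0,0,0],"offset":[-0.029,0,0],"hand":1},{"dr":[0,0,0],"offset":[-0.032,0,0],"hand":1}]'
python3 look.py j
```

```text
time_s: 13.55
ee_pos: [0.4419, 0.0649, 0.0416]
orientation: [-0.411, 1.999, -1.999]
ft_force: [-2.2, -1.3, -0.3]
finger_gap: 0.0003
13.55 [0.4419 0.0649 0.0416] zang -66.79 F [-2.2 -1.3 -0.3]
```

View pics/js.png

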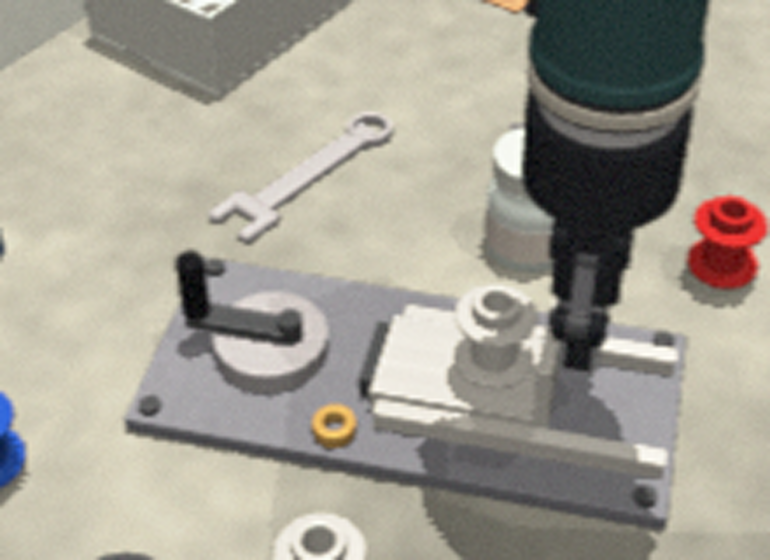

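Carriage is sliding at about 2.5 N with the hub riding along. Continuing.

```bash
python3 -m crank '[{"dr":[0,0,0],"offset":[-0.003,0,0],"hand":1},{"dr":[0,0,0],"offset":[-0.006,0,0],"hand":1},{"dr":[0,0,0],"offset":[-0.009,0,0],"hand":1},{"dr":[0,0,0],"offset":[-0.012,0,0],"hand":1},{"dr":[0,0,0],"offset":[-0.014,0,0],"hand":1},{"dr":[0,0,0],"offset":[-0.016,0,0],"hand":1},{"dr":[0,0,0],"offset":[-0.018,0,0],"hand":1},{"dr":[0,0,0],"offset":[-0.019,0,0],"hand":1},{"dr":[0,0,0],"offset":[-0.02,0,0],"hand":1},{"dr":[0,0,0],"offset":[-0.021,0,0],"hand":1}]'
python3 -m crank '[{"dr":[0,0,0],"offset":[-0.0005,0,0],"hand":1},{"dr":[0,0,0],"offset":[-0.001,0,0],"hand":1},{"dr":[0,0,0],"offset":[-0.0015,0,0],"hand":1},{"dr":[0,0,0],"offset":[-0.002,0,0],"hand":1},{"dr":[0,0,0],"offset":[-0.0025,0,0],"hand":1},{"dr":[0,0,0],"offset":[-0.003,0,0],"hand":1},{"dr":[0,0,0],"offset":[-0.003,0,0],"hand":1},{"dr":[0,0,0],"offset":[-0.003,0,0],"hand":1},{"dr":[0,0,0],"offset":[-0.003,0,0],"hand":1},{"dr":[0,0,0],"offset":[-0.003,0,0],"hand":1}]'
```

```text
time_s: 14.65
ee_pos: [0.4613, 0.0732, 0.0418]
orientation: [-0.411, 1.999, -1.999]
ft_force: [-2.6, -0.6, -0.5]
finger_gap: 0.0002
time_s: 15.65
ee_pos: [0.4638, 0.0742, 0.0417]
orientation: [-0.411, 1.999, -1.999]
ft_force: [-4.3, -1.4, 0.9]
finger_gap: -0.0002
```

```bash
python3 -m crank '[{"dr":[0,0,0],"offset":[-0.0005,0,0],"hand":1},{"dr":[0,0,0],"offset":[-0.001,0,0],"hand":1},{"dr":[0,0,0],"offset":[-0.0015,0,0],"hand":1},{"dr":[0,0,0],"offset":[-0.0015,0,0],"hand":1},{"dr":[0,0,0],"offset":[-0.0015,0,0],"hand":1},{"dr":[0,0,0],"offset":[-0.0015,0,0],"hand":1},{"dr":[0,0,0],"offset":[-0.0015,0,0],"hand":1},{"dr":[0,0,0],"offset":[-0.0015,0,0],"hand":1},{"dr":[0,0,0],"offset":[-0.0015,0,0],"hand":1},{"dr":[0,0,0],"offset":[-0.0015,0,0],"hand":1}]'
python3 look.py k
```

```text
time_s: 16.65
ee_pos: [0.4637, 0.0743, 0.0416]
orientation: [-0.414, 2.001, -2.0]
ft_force: [-8.3, -2.3, 5.3]
finger_gap: -0.0002
16.65 [0.4637 0.0743 0.0416] zang -66.82 F [-8.3 -2.3  5.3]
```

View pics/ks.png

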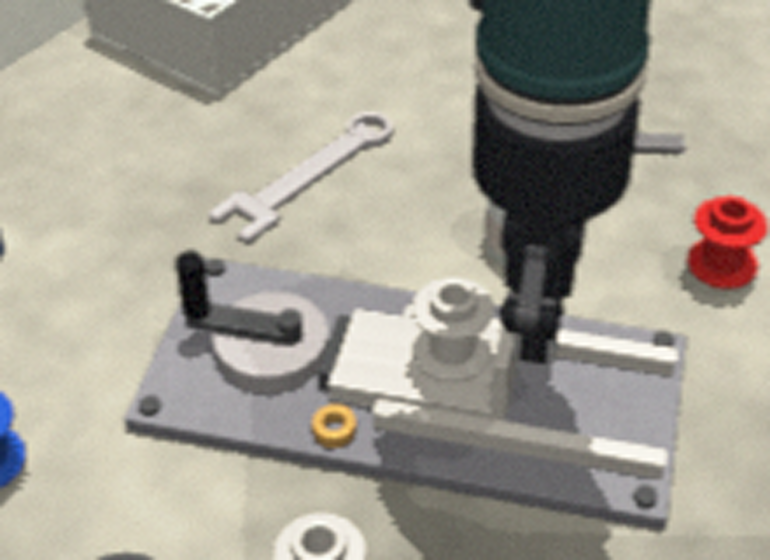

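It has stopped: position unchanged while force rose to 9 N, at about 40 mm of travel by my estimate. I'll make one firmer nudge to be sure, then back off.

```bash
python3 -m crank '[{"dr":[0,0,0],"offset":[-0.001,0,0],"hand":1},{"dr":[0,0,0],"offset":[-0.002,0,0],"hand":1},{"dr":[0,0,0],"offset":[-0.003,0,0],"hand":1},{"dr":[0,0,0],"offset":[-0.003,0,0],"hand":1},{"dr":[0,0,0],"offset":[-0.003,0,0],"hand":1},{"dr":[0,0,0],"offset":[-0.003,0,0],"hand":1},{"dr":[0,0,0],"offset":[-0.003,0,0],"hand":1},{"dr":[0,0,0],"offset":[-0.003,0,0],"hand":1},{"dr":[0,0,0],"offset":[-0.003,0,0],"hand":1},{"dr":[0,0,0],"offset":[-0.003,0,0],"hand":1}]'
python3 -m crank '[{"dr":[0,0,0],"offset":[0.003,0,0],"hand":1},{"dr":[0,0,0],"offset":[0.009,0,0],"hand":1},{"dr":[0,0,0],"offset":[0.015,0,0],"hand":1},{"dr":[0,0,0],"offset":[0.025,0,0],"hand":1},{"dr":[0,0,0],"offset":[0.035,0,0],"hand":1},{"dr":[0,0,0],"offset":[0.035,-0.02,0],"hand":1},{"dr":[0,0,0],"offset":[0.035,-0.05,0],"hand":1},{"dr":[0,0,0],"offset":[0.035,-0.09,0],"hand":1},{"dr":[0,0,0],"offset":[0.035,-0.13,0],"hand":1},{"dr":[0,0,0],"offset":[0.035,-0.16,0],"hand":1}]'
```

```text
time_s: 17.75
ee_pos: [0.4637, 0.0743, 0.0412]
orientation: [-0.419, 2.004, -2.002]
ft_force: [-14.5, -6.4, 11.2]
finger_gap: -0.0
time_s: 18.75
ee_pos: [0.436, 0.0619, 0.2034]
orientation: [-0.408, 2.0, -1.998]
ft_force: [-0.4, 0.5, 1.1]
finger_gap: 0.0
```

```bash
python3 -m crank '[{"dr":[0,0,0],"offset":[0,0,0.03],"hand":1},{"dr":[0,0,0],"offset":[0,0,0.06],"hand":1},{"dr":[0,0,0],"offset":[0,0,0.09],"hand":1},{"dr":[0,0,0],"offset":[0,0,0.12],"hand":1},{"dr":[0,0,0],"offset":[0,0,0.15],"hand":1},{"dr":[0,0,0],"offset":[0,0,0.18],"hand":1},{"dr":[0,0,0],"offset":[0,0,0.21],"hand":1},{"dr":[0,0,0],"offset":[0,0,0.24],"hand":1},{"dr":[0,0,0],"offset":[0,0,0.25],"hand":1},{"dr":[0,0,0],"offset":[0,0,0.25],"hand":1}]'
python3 look.py l; python3 meas.py lt
```

```text
time_s: 19.75
ee_pos: [0.5341, -0.1689, 0.2017]
orientation: [-0.408, 2.0, -2.001]
ft_force: [-0.2, 0.7, 0.0]
finger_gap: -0.0
19.75 [ 0.5341 -0.1689  0.2017] zang -66.96 F [-0.2  0.7  0. ]
```

View pics/lt.png

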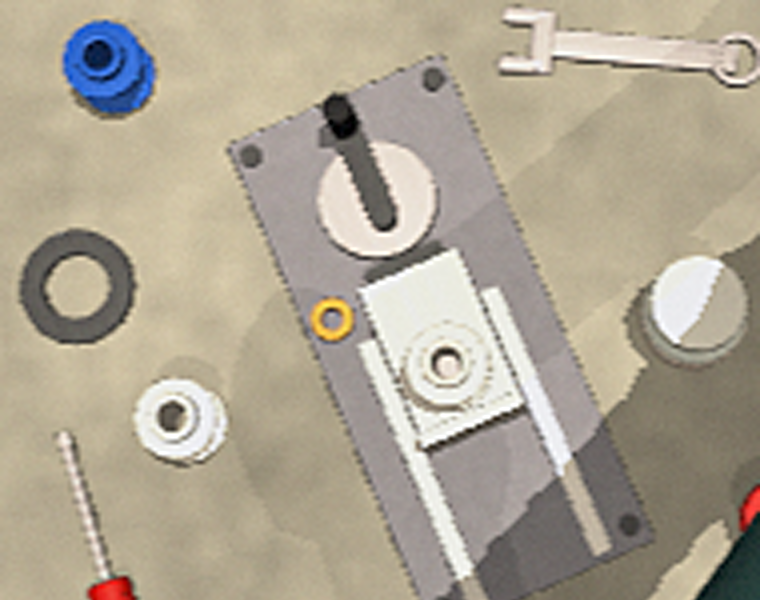

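View pics/ls.png

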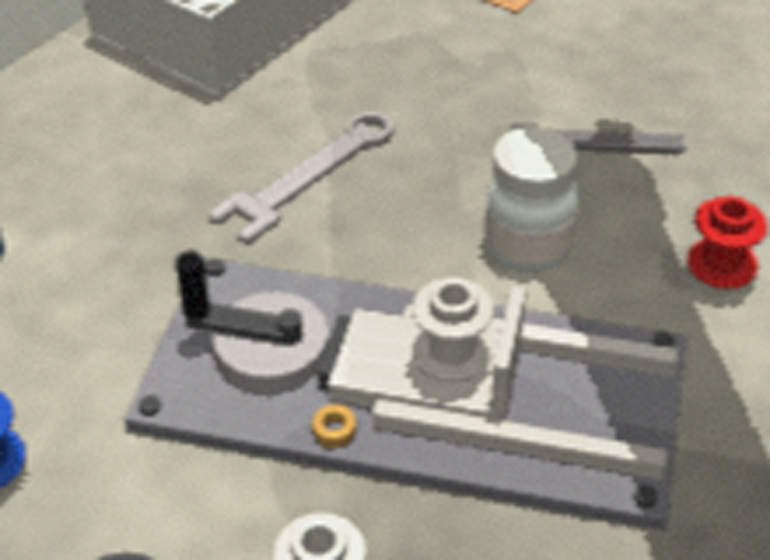

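The carriage nose is up to the cam's low rim, the hub is upright on its post at crop (446,362), and the peg and nut are unchanged. One numeric check, then I'll hand in.

```bash
python3 - <<'E'
from plant import ctrl
from h import *
c=ctrl.get_calibration('top'); f=lambda u,v:(180+(u+.5)/4-.5,110+(v+.5)/4-.5)
h=ray(c,f(446,361),.082)[:2]; d=h-np.array([.4698,.0760]); print('hub moved',np.linalg.norm(d),np.degrees(np.arctan2(d[1],d[0])))
print(ctrl.get_obs()['ft_force'],ctrl.get_obs()['time_s']); print(ctrl.close_job())
E
```

```text
hub moved 0.04002993330227021 22.767588100309137
[0.91613039 0.1738423  0.39712409] 19.9
the job is handed in; nothing more can be done
None
```

I turned the cam clockwise by its peg, from about -48° to about -180°, so its low point faces the carriage. I then lifted clear, pushed the carriage forward by its back plate onto the hard stop, backed off and handed in at 19.9 s.

**Last checks**
- **Carriage:** it stopped dead while the push force rose to about 19 N in total. In the top view the hub had moved 40.0 mm along the jig's axis, and it still stands upright on its post.
- **Cam:** the last pictures show the peg just where I left it. Its bearing from the pivot measured 21.6 to 24.5° in different views, against 23.2 to 23.9° for the jig's axis. That leaves it about 1.5° from square at most, which is within the cameras' accuracy.
- **Bystanders:** in the last top and side pictures everything visible stands where it was, including the locknut beside the cam. The driver's handle and the second blue look-alike were outside those crops.

**One disagreement:** the cameras put the fingertips about level with the TCP, not 22 mm ahead of it as stated. I set the working heights by what the cameras showed.

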